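Lock the last stud of the dust box cover

TASK

On the green dust box of the cup polisher, one of the three black quarter-turn studs in the cover still stands proud and unlocked. Push that stud in and turn it clockwise, as seen from above, until it locks, then let go; leave the other two studs locked.

Things in the scene. Friction and masses are not known exactly. Their poses are not given: they have to be found in the camera images.
- dust_box: Green steel dust box fixed to the bench, 250 (x) by 370 (y) mm, flat aluminium cover 90 mm above the bench; origin at the centre of its underside. Carries three alike black wing studs, axes 140 mm or more apart; the unlocked one is at any of the three places. Otherwise only a low dial and a brass cap, under 20 mm high.
- open_grip (a point): The unlocked stud: black wing 46 long, 14 thick, 33 mm high, white line on top, on a flange 48 mm across, in a steel collar 62 across, 10 high; a red band shows above the collar while it is out. Point: on the stud's axis, in the wing, 7 mm below its top, 26 mm above the flange's upper face; moves with the knob. x along the wing (pinch it along y), z up. Wing along the box's x; locked ones across.
- open_press (a joint): How far the unlocked stud is pushed in (m): 0 fully out, sprung (6 N at first, 11 N at the bottom), 0.012 hard bottom. It can turn only while pushed in 0.008 or more. Locked and let go, it springs back only to about 0.006 and stays there.
- open_turn (a joint): Turn of the unlocked stud, clockwise from above (rad): starts near 0 (up to about 0.15 of free play), hard stop at 1.4 (80 degrees). Past about 1.13 (65 degrees) it catches in its lock when let go; let go earlier it does not lock.
- shut1_turn (a joint): Turn of a second, alike stud on the same cover, already locked (about 1.25 to 1.4); its flange sits low, near the cover. Leave it.
- shut2_turn (a joint): Turn of the third, alike stud, already locked (about 1.25 to 1.4). Leave it.

How it is judged:
By the outcome, as a careful person would: the job done as asked, in the order asked, and still so for the second after the job is handed in, with the robot touching nothing.
It also fails if it takes over 32 s, if anything falls off the work surface, if the arm or the gripper's body presses on something with over 40 N, if the wrist force passes 120 N, or if a joint passes its speed limit or range.

ROBOT

A 6-joint arm with a two-finger parallel gripper is mounted at the origin on the work surface. World frame = base frame: x ahead of the robot, y to its left, z up, the work surface at z = 0. Lengths are in mm, angles in rad, forces in N, time in s.
With the tool pointing down it reaches from about 275 to 750 mm from the base axis. Payload 10.2 kg.
Tool frame: the origin (TCP) lies at the very end of the fingers, on their centre line; the grasp point (between the pads) lies 19 mm behind it; z points along the fingers, y is the line along which they close (so a half turn about z gives the same grasp; the last joint's range is limited). The gripper opens to 85 mm and grips with 20 to 120 N. Pads are 22 mm wide; open, the fingers measure 114 mm over their backs; the gripper's body (76 mm by 85 mm) begins 54 mm behind the grasp point. The pads swing forward as they close: fully open they stand 13 mm farther back than shut.
Start: joints at [1.001, 0.313, 1.498, -0, 1.331, -0.223], TCP at [178.455, 493.746, 194.894] pointing down, gripper open.
Joint ranges: [-2.94, 2.94], [-0.97, 2.17], [0.19, 2.56], [-1.23, 4.37], [0.02, 3.11], [-2.88, 2.88]. Speed limits (rad/s): [2.39, 2.39, 3.01, 3.14, 3.14, 3.14].

INTERFACE

Orientations are given as a unit quaternion [w, x, y, z].
In Python, from rig import ctrl gives the robot as it stands.
- The arm moves only by the tool step_arm, never from a script. Its argument "increments" is a list of rows, each a list of 3 entries, a list of its own where there are three numbers: the shift along the tool's x, y, z in cm, then the turn, a rotation vector about the tool's x, y, z in degrees, then the opening in per cent of the stroke, from 0 (shut) to 100 (fully open). A call has 1 to 8 rows; each row is the pose to reach, as a shift and turn from the pose commanded when the call began, along the tool's axes at that moment; what a row does not reach only later rows make up. A row lasts 1/8 s, in which the tool goes at most 62.5 mm and 10.7 degrees, less where a joint would pass 70% of its speed; a pose out of reach is approached as far as the arm can. A call with a gripper value outside its range is refused whole. The fingers move at their own pace and stop on an object; "squeeze" is the grip in N (left out, the last holds). Time passes only in rows, so rows that repeat a pose let the fingers close. It gives the time, the measured TCP pose, the force, the opening and the grip force at its end, in the units of the state.
- ctrl.sense(): the state, without advancing time (a new reading comes with each control period).
- ctrl.capture(name): name is "scene" or "side" or "wrist"; returns a dict with "img" (480x640x3 uint8, red, green, blue), "fx", "fy", "cx", "cy" (pixels), "k1" (the pictures are not rectified: a ray, as slopes to the right and down, at radius r is drawn at 1 + k1 r^2 times it, then the intrinsics apply), "extrinsics" (4x4, takes a point from camera to world coordinates). Camera axes: x right, y down, z forward; pixel columns grow to the right and rows downward; lengths in mm; the calibration is good to about 2 mm. A picture is of the moment at which its call begins. There is no depth.
- ctrl.finish_job(): hands the job in; it is judged then, once.
The state is a dict: "time_s": time; "joints": joint angles; "dq": joint speeds; "tau": joint torques, N m; "eef_pos": TCP position; "ee_rot": TCP orientation; "force": force on the tool from outside, world axes, zero at the start; "wrist_torque": the same for the moment, N m; "grip_width": opening from 0.0 (shut) to 1.0 (fully open); "grip_force": force on a finger pad.
Only numpy, scipy, OpenCV 4.12 (cv2) and the standard library are available. Lean on these libraries where they do the work, as an engineer would, in place of code of your own. Each camera call takes 0.05 s, during which the arm holds its last target. There are 200 camera calls.

## Working session

There is one attempt and no reset: what is moved stays moved. The work goes in short steps, Python scripts to look and compute and a tool call to move; the robot and the scene stay as the last step left them, time stands still between calls to the robot, and variables do not carry over. Pictures are saved under pics/ and viewed, at most 10 in all, crops included, and the job is handed in when it is done.

Besides the shell and the picture viewer there is one more tool, called after "Emit:" by a JSON object that holds its "api" and its "payload", one argument or row to a line. step_arm: Moves the arm, as the interface text tells. Its arguments: {"type":"object","properties":{"increments":{"type":"array"},"squeeze":{"type":"number"}},"required":["increments"]}

```bash
mkdir -p pics
cat > h.py <<'E'
import numpy as np, cv2
from rig import ctrl
def ray(c,u,v):
    K=np.array([[c["fx"],0,c["cx"]],[0,c["fy"],c["cy"]],[0,0,1.]])
    p=cv2.undistortPoints(np.array([[[u,v]]],float),K,np.array([c["k1"],0,0,0,0.]))[0,0]
    E=np.array(c["extrinsics"]); return E[:3,3],E[:3,:3]@np.array([p[0],p[1],1])
def plane(c,u,v,z):
    o,d=ray(c,u,v); return o+d*(z-o[2])/d[2]
def tri(obs):
    A=np.zeros((3,3));b=np.zeros(3)
    for c,u,v in obs:
        o,d=ray(c,u,v);d=d/np.linalg.norm(d);P=np.eye(3)-np.outer(d,d);A+=P;b+=P@o
    x=np.linalg.solve(A,b); return x
def snap(n,f):
    c=ctrl.capture(n);cv2.imwrite("pics/%s.png"%f,c["img"][:,:,::-1]);np.save("pics/%s.npy"%f,c,allow_pickle=True);return c
def load(f): return np.load("pics/%s.npy"%f,allow_pickle=True).item()
E
python3 - <<'E'
from h import *
for n in("scene","side","wrist"):
    c=snap(n,n+"0");print(n,np.round(c["extrinsics"],2).tolist(),c["fx"],c["k1"])
s=ctrl.sense();print(s["eef_pos"],s["ee_rot"],s["grip_width"],s["time_s"])
E
```

```text
scene [[-0.51, 0.6, -0.62, 990.06], [0.86, 0.34, -0.38, 283.61], [-0.02, -0.72, -0.69, 568.86], [0.0, 0.0, 0.0, 1.0]] 598.3203703557143 -0.10391749324102618
side [[0.99, -0.08, 0.14, 452.13], [-0.16, -0.51, 0.85, -678.8], [0.0, -0.86, -0.52, 548.67], [0.0, 0.0, 0.0, 1.0]] 576.4449481640534 -0.012351790650469019
wrist [[0.34, 0.9, 0.29, 105.12], [0.94, -0.32, -0.1, 519.27], [-0.0, 0.3, -0.95, 373.02], [0.0, 0.0, 0.0, 1.0]] 341.2750753787401 -0.03870219543250354
[178.31442793 493.54419336 194.46489162] [-1.95324119e-04  1.72531775e-01  9.85003830e-01 -4.50352829e-04] 0.9997299629486699 0.15
```

View pics/scene0.png

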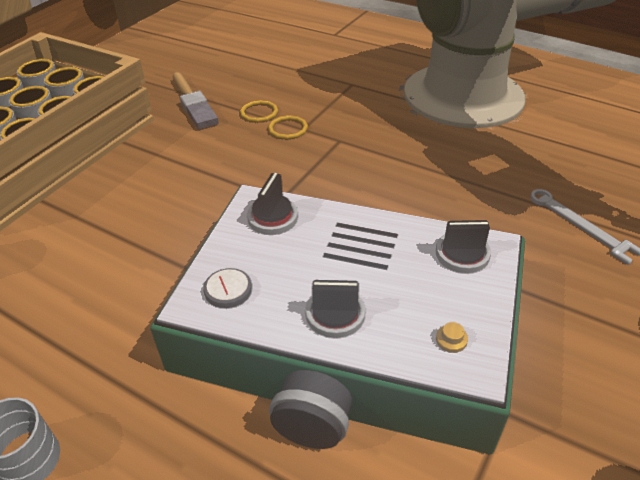

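View pics/side0.png

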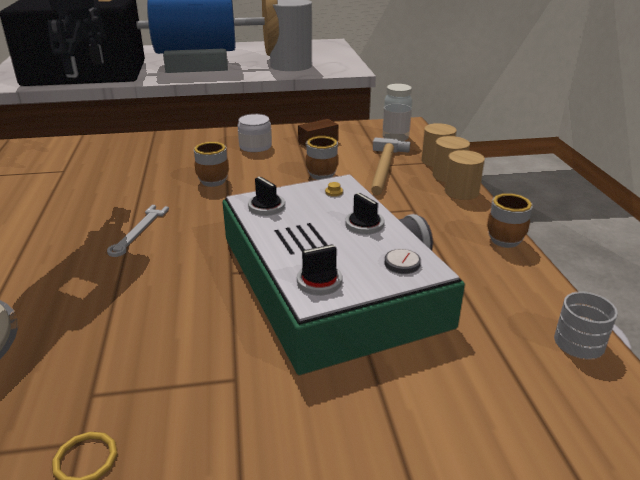

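The unlocked stud is the one near scene (271,205) / side (320,270); a red band shows there and its wing is turned relative to the others. I'll zoom in on both views.

Run:
```python
from h import *
a=load("scene0");b=load("side0")
A=cv2.resize(a["img"][160:245,235:310],None,fx=5,fy=5,interpolation=cv2.INTER_CUBIC)
B=cv2.resize(b["img"][225:310,282:357],None,fx=5,fy=5,interpolation=cv2.INTER_CUBIC)
cv2.imwrite("pics/z.png",np.hstack([A,B])[:,:,::-1])
for p in [(241,185),(523,237),(505,403),(157,325)]: print(np.round(plane(a,*p,90),1))
for p in [(229,190),(353,178),(449,280),(293,331)]: print(np.round(plane(b,*p,90),1))
```

```text
[ 517.5 -126.1   90. ]
[435.2 222.5  90. ]
[661.1 274.7  90. ]
[749.4 -64.8  90. ]
[438.3 238.5  90. ]
[663.4 253.8  90. ]
[727.2 -77.5  90. ]
[ 505.5 -149.2   90. ]
```

View pics/z.png

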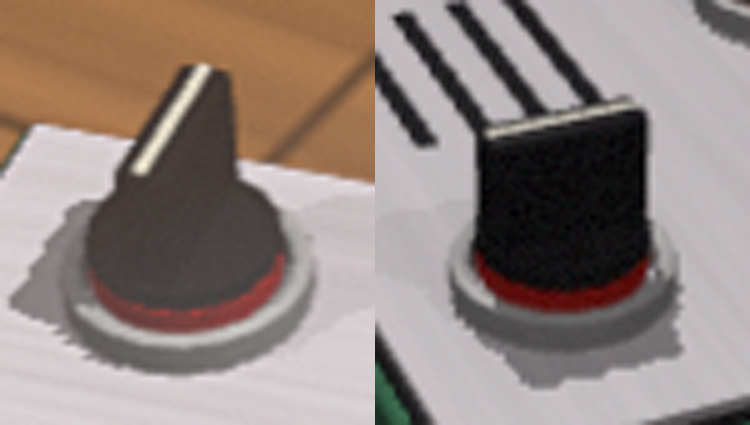

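Scene white line ends: (276,173) far and (263,194) near. In the side view they are (305,252) and (333,246).

Run:
```python
from h import *
from scipy.spatial.transform import Rotation as R
a=load("scene0");b=load("side0")
f=tri([(a,276,173.2),(b,304.6,251.8)]);n=tri([(a,262.6,194.4),(b,333.4,245.6)])
print(f,n,np.linalg.norm(n-f),np.degrees(np.arctan2(*(n-f)[1::-1])))
m=(f+n)/2;print(m)
# collar extents
for c,us in((a,[(235+62/5,0),]),):pass
s=ctrl.sense();q=s["ee_rot"];M=R.from_quat([q[1],q[2],q[3],q[0]]).as_matrix();print(M.round(3))
for z in (194.5,):
  print("shift cm",M.T@(m+[0,0,40]-s["eef_pos"])/10, "tool x yaw",np.degrees(np.arctan2(M[1,0],M[0,0])))
print(s["joints"])
```

```text
[531.83347497 -57.94904748 142.65006887] [571.67083569 -49.24033768 142.52428198] 40.77833687195813 12.331245787627058
[551.75215533 -53.59469258 142.58717542]
[[-0.94   0.34  -0.001]
 [ 0.34   0.94  -0.001]
 [ 0.    -0.001 -1.   ]]
shift cm [-53.7174563  -38.76264459   1.21245271] tool x yaw 160.12988219677507
[ 1.00061187e+00  3.13311073e-01  1.49828111e+00  1.25756292e-05
  1.33098216e+00 -2.23388577e-01]
```

Emit:
{"api": "step_arm", "payload": {
  "increments": [
    [[-13,-9.5,0],[0,0,-8],60],
    [[-27,-19.5,0],[0,0,-16],60],
    [[-40,-29,0],[0,0,-24],60],
    [[-53.7,-38.8,0.2],[0,0,-32.2],60],
    [[-53.7,-38.8,0.2],[0,0,-32.2],60],
    [[-53.7,-38.8,0.2],[0,0,-32.2],60],
    [[-53.7,-38.8,0.2],[0,0,-32.2],60],
    [[-53.7,-38.8,0.2],[0,0,-32.2],60]
  ]
}}

```text
time_s: 1.15
eef_pos: [457.6, 83.5, 193.6]
ee_rot: [0.0, -0.107, 0.994, 0.0]
force: [1.2, 0.4, 0.6]
grip_width: 0.596
grip_force: 0.0
```

Emit:
{"api": "step_arm", "payload": {
  "increments": [
    [[0,0,0],[0,0,0],60],
    [[0,0,0],[0,0,0],60],
    [[0,0,0],[0,0,0],60],
    [[0,0,0],[0,0,0],60]
  ]
}}

```text
time_s: 1.65
eef_pos: [456.4, 86.3, 193.7]
ee_rot: [0.0, -0.108, 0.994, -0.0]
force: [-0.6, -0.7, 0.5]
grip_width: 0.595
grip_force: 0.0
```

```bash
cat >> h.py <<'E'
from scipy.spatial.transform import Rotation as R
def rel(t):
    s=ctrl.sense();q=s["ee_rot"];M=R.from_quat([q[1],q[2],q[3],q[0]]).as_matrix()
    return (M.T@(np.array(t)-s["eef_pos"])/10).round(2),"yaw",np.degrees(np.arctan2(M[1,0],M[0,0])).round(2)
E
python3 -c "
from h import *
print(rel([551.8,-53.6,192]))"
```

```text
(array([ -6.3 , -15.72,   0.18]), 'yaw', np.float64(-167.58))
```

Emit:
{"api": "step_arm", "payload": {
  "increments": [
    [[-2.1,-5.3,0],[0,0,0],60],
    [[-4.2,-10.5,0],[0,0,0],60],
    [[-6.3,-15.7,0.2],[0,0,0],60],
    [[-6.3,-15.7,0.2],[0,0,0],60],
    [[-6.3,-15.7,0.2],[0,0,0],60],
    [[-6.3,-15.7,0.2],[0,0,0],60]
  ]
}}

```text
time_s: 2.4
eef_pos: [551.5, -53.2, 192.0]
ee_rot: [0.0, -0.108, 0.994, -0.0]
force: [0.1, 0.2, -0.3]
grip_width: 0.597
grip_force: 0.0
```

```bash
python3 -c "
from h import *
print(rel([551.8,-53.6,117.5])); c=snap('wrist','w1')"
```

```text
(array([-0.01, -0.04,  7.45]), 'yaw', np.float64(-167.58))
```

View pics/w1.png

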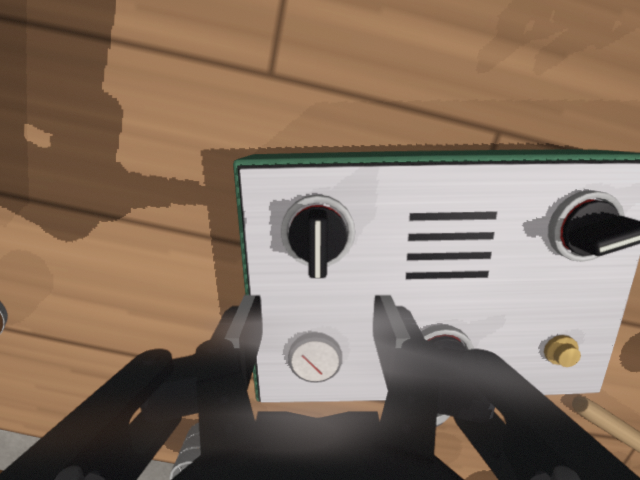

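The wrist view shows the wing's white line from (318,221) to (317,277), between the fingers and aligned with them. I'll cross-check its position.

```bash
python3 -c "
from h import *
c=load('w1');p=plane(c,318,221,142.6);q=plane(c,317,277,142.6);print(p,q,(p+q)/2,np.degrees(np.arctan2(*(q-p)[1::-1])))"
```

```text
[530.97183432 -58.02274814 142.6       ] [571.8973716  -49.74027982 142.6       ] [551.43460296 -53.88151398 142.6       ] 11.440935085219564
```

Emit:
{"api": "step_arm", "payload": {
  "increments": [
    [[0,0,3],[0,0,0],60],
    [[0,-0.05,6],[0,0,0],60],
    [[0,-0.05,7.4],[0,0,0],60],
    [[0,-0.05,7.4],[0,0,0],60],
    [[0,-0.05,7.4],[0,0,0],0],
    [[0,-0.05,7.4],[0,0,0],0],
    [[0,-0.05,7.4],[0,0,0],0],
    [[0,-0.05,7.4],[0,0,0],0]
  ],
  "squeeze": 80
}}

```text
time_s: 3.45
eef_pos: [552.1, -55.0, 117.8]
ee_rot: [0.0, -0.107, 0.994, -0.0]
force: [0.0, 0.2, 0.3]
grip_width: 0.0
grip_force: 0.0
```

Emit:
{"api": "step_arm", "payload": {
  "increments": [
    [[0,0,0],[0,0,0],0],
    [[0,0,0],[0,0,0],0],
    [[0,0,0],[0,0,0],0],
    [[0,0,0],[0,0,0],0]
  ]
}}

```text
time_s: 3.95
eef_pos: [552.0, -55.0, 117.6]
ee_rot: [-0.0, -0.107, 0.994, -0.0]
force: [-0.0, -0.2, -0.3]
grip_width: 0.001
grip_force: 0.0
```

The gripper closed fully without touching anything, so I'll look again.

Run:
```python
from h import *
a=snap('scene','s2');b=snap('side','d2');w=snap('wrist','w2')
cv2.imwrite("pics/z2.png",np.hstack([cv2.resize(a["img"][100:300,180:380],(400,400)),cv2.resize(b["img"][160:360,220:420],(400,400))])[:,:,::-1])
```

```text
(no output)
```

View pics/z2.png

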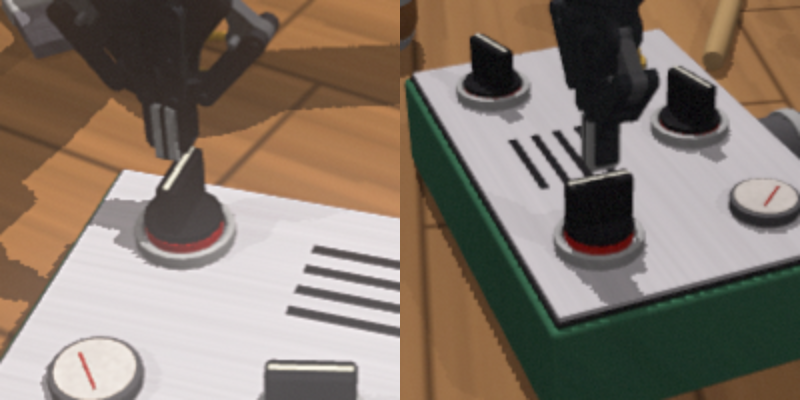

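View pics/w2.png

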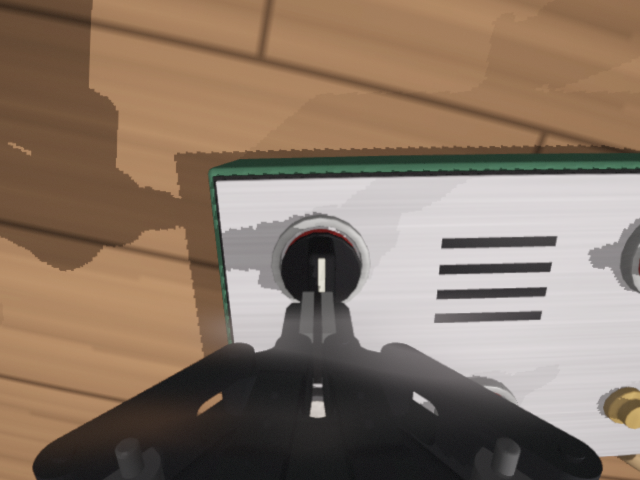

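Run:
```python
from h import *
a=load('s2');b=load('d2')
t=tri([(a,267,178),(b,320,242.5)]);print("tip",t)
def proj(c,p):
    E=np.linalg.inv(np.array(c["extrinsics"]));q=E[:3,:3]@p+E[:3,3];x,y=q[:2]/q[2];k=1+c["k1"]*(x*x+y*y);return c["fx"]*x*k+c["cx"],c["fy"]*y*k+c["cy"]
e=ctrl.sense()["eef_pos"];print(e,ctrl.sense()["joints"])
for c in(a,b,load('w2')):print(proj(c,e),proj(c,np.array([551.8,-53.6,142.6])))
cv2.imwrite("pics/z3.png",np.hstack([cv2.resize(a["img"][120:220,220:320],(400,400),interpolation=2),cv2.resize(b["img"][200:300,270:370],(400,400),interpolation=2)])[:,:,::-1])
```

```text
tip [553.30762487 -54.42322017 152.00303432]
[551.99744221 -54.94928327 117.62689064] [-3.10427676e-01  4.47270983e-01  1.51495013e+00 -2.40268079e-05
  1.17932117e+00 -2.09643888e+00]
(np.float64(269.7122340263448), np.float64(200.2456348841802)) (np.float64(269.1164711743263), np.float64(183.8544312998411))
(np.float64(319.11335463057594), np.float64(264.87497049006816)) (np.float64(318.87535086008796), np.float64(248.46961594729655))
(np.float64(318.70734465958384), np.float64(278.287591847541)) (np.float64(321.6648221511077), np.float64(298.6055285338139))
```

View pics/z3.png

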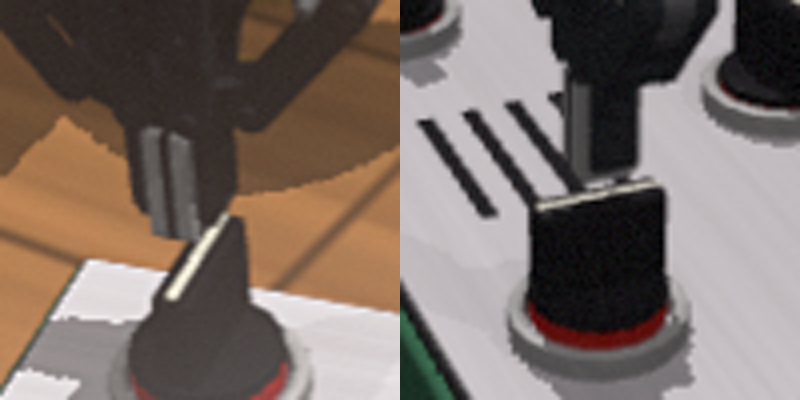

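The pictures put the fingertips at about z=151, above the wing top at 142.6, although the reported TCP is 117.6. The real fingers end about 33 mm higher than the reported TCP. I'll trust the images: reopen and go about 32 mm lower, watching the force.

Emit:
{"api": "step_arm", "payload": {
  "increments": [
    [[0,0.1,0],[0,0,0],60],
    [[0,0.1,0],[0,0,0],60],
    [[0,0.1,0],[0,0,0],60],
    [[0,0.1,0],[0,0,0],60],
    [[0,0.1,0.8],[0,0,0],60],
    [[0,0.1,1.4],[0,0,0],60],
    [[0,0.1,1.6],[0,0,0],60],
    [[0,0.1,1.6],[0,0,0],60]
  ]
}}

```text
time_s: 5.1
eef_pos: [551.7, -54.0, 101.4]
ee_rot: [-0.0, -0.107, 0.994, 0.0]
force: [-0.6, -0.1, -0.3]
grip_width: 0.6
grip_force: 0.0
```

Run:
```python
from h import *
a=snap('scene','s3');b=snap('side','d3');print(ctrl.sense()["force"])
cv2.imwrite("pics/z4.png",np.hstack([cv2.resize(a["img"][120:220,220:320],(400,400),interpolation=2),cv2.resize(b["img"][200:300,270:370],(400,400),interpolation=2)])[:,:,::-1])
```

```text
[-1.29436843  0.01859045  0.34972519]
```

View pics/z4.png

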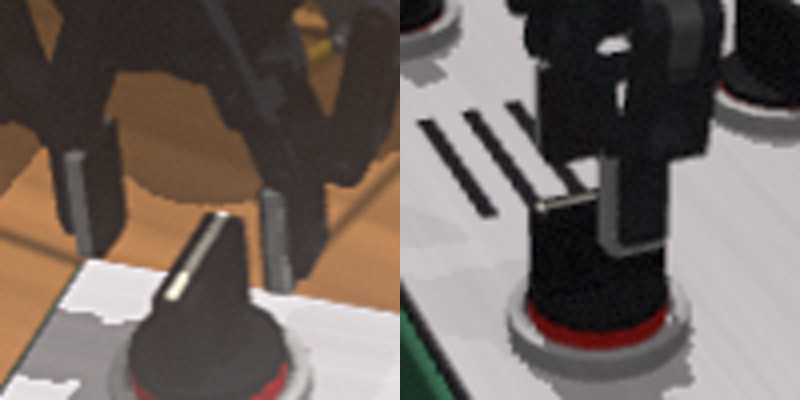

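The fingers straddle the wing with their tips about level with its upper part. Tips: the −y finger at scene (243.7,183.7) / side (328,262.5), the +y finger at scene (290,192.5) / side (309,241).

Run:
```python
from h import *
a=load('s3');b=load('d3')
print(tri([(a,243.7,183.7),(b,328,262.5)]),tri([(a,290,192.5),(b,309,241)]),ctrl.sense()["eef_pos"])
```

```text
[560.11329114 -83.11417701 138.52412032] [544.55984836 -27.61083232 137.03208677] [551.85680517 -54.01604842 101.71807022]
```

Emit:
{"api": "step_arm", "payload": {
  "increments": [
    [[0,0.05,0.8],[0,0,0],60],
    [[0,0.05,1.7],[0,0,0],60],
    [[0,0.05,1.7],[0,0,0],60],
    [[0,0.05,1.7],[0,0,0],0],
    [[0,0.05,1.7],[0,0,0],0],
    [[0,0.05,1.7],[0,0,0],0],
    [[0,0.05,1.7],[0,0,0],0],
    [[0,0.05,1.7],[0,0,0],0]
  ],
  "squeeze": 80
}}

```text
time_s: 6.2
eef_pos: [551.8, -53.2, 85.0]
ee_rot: [0.0, -0.107, 0.994, 0.0]
force: [-0.6, 3.3, 5.3]
grip_width: 0.145
grip_force: 79.0
```

Gripped. Now I'll press in.

Emit:
{"api": "step_arm", "payload": {
  "increments": [
    [[0,0,0.3],[0,0,0],0],
    [[0,0,0.6],[0,0,0],0],
    [[0,0,0.9],[0,0,0],0],
    [[0,0,1.1],[0,0,0],0],
    [[0,0,1.1],[0,0,0],0]
  ]
}}

```text
time_s: 6.82
eef_pos: [551.9, -53.2, 74.4]
ee_rot: [0.0, -0.107, 0.994, 0.0]
force: [-3.1, 3.4, 9.5]
grip_width: 0.146
grip_force: 79.6
```

Emit:
{"api": "step_arm", "payload": {
  "increments": [
    [[0,0,0],[0,0,9],0],
    [[0,0,0],[0,0,18],0],
    [[0,0,0],[0,0,27],0],
    [[0,0,0],[0,0,36],0],
    [[0,0,0],[0,0,45],0],
    [[0,0,0],[0,0,54],0],
    [[0,0,0],[0,0,62],0],
    [[0,0,0],[0,0,62],0]
  ]
}}

```text
time_s: 7.82
eef_pos: [551.6, -53.5, 74.5]
ee_rot: [0.0, 0.421, 0.907, -0.0]
force: [-2.9, 2.7, 9.8]
grip_width: 0.144
grip_force: 79.6
```

```bash
python3 -c "
from h import *
s=ctrl.sense();print(rel([551.8,-53.2,74.4]),s['force'],s['wrist_torque'],s['joints'])"
```

```text
(array([0.01, 0.03, 0.01]), 'yaw', np.float64(130.25)) [-2.90980764  2.67441638  9.76591969] [ 0.32138136  0.7986438  -0.01230637] [-3.07986800e-01  4.96670656e-01  1.56271020e+00 -3.36279374e-04
  1.08195252e+00 -1.01031372e+00]
```

Emit:
{"api": "step_arm", "payload": {
  "increments": [
    [[0,0,0],[0,0,6],0],
    [[0,0,0],[0,0,11],0],
    [[0,0,0],[0,0,14],0],
    [[0,0,0],[0,0,14],0],
    [[0,0,0],[0,0,14],0]
  ]
}}

```text
time_s: 8.45
eef_pos: [551.6, -53.6, 74.4]
ee_rot: [0.0, 0.527, 0.85, -0.0]
force: [-4.7, 1.2, 10.0]
grip_width: 0.15
grip_force: 79.6
```

Run:
```python
from h import *
s=ctrl.sense();print(rel([551.8,-53.2,74.4]),s['force'],s['wrist_torque'])
a=snap('scene','s5');b=snap('side','d5')
cv2.imwrite("pics/z5.png",np.hstack([cv2.resize(a["img"][140:260,210:330],(400,400),interpolation=2),cv2.resize(b["img"][200:320,260:380],(400,400),interpolation=2)])[:,:,::-1])
```

```text
(array([0.02, 0.04, 0.  ]), 'yaw', np.float64(116.33)) [-4.71324992  1.21102833  9.97708091] [ 0.28232699  0.9002978  -0.00744932]
```

View pics/z5.png

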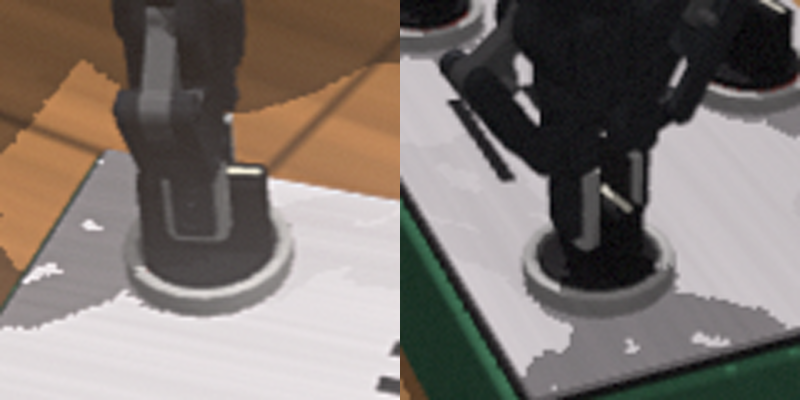

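Pressed flush, no red showing, and turned about 76°. I'll release and retreat.

Emit:
{"api": "step_arm", "payload": {
  "increments": [
    [[0,0,0],[0,0,0],50],
    [[0,0,0],[0,0,0],50],
    [[0,0,0],[0,0,0],50],
    [[0,0,0],[0,0,0],50],
    [[0,0,-3],[0,0,0],50],
    [[0,0,-7],[0,0,0],50],
    [[0,0,-12],[0,0,0],50],
    [[0,0,-12],[0,0,0],50]
  ]
}}

```text
time_s: 9.55
eef_pos: [553.2, -53.9, 197.3]
ee_rot: [0.004, 0.527, 0.85, 0.001]
force: [0.1, -0.1, -1.1]
grip_width: 0.501
grip_force: 0.0
```

Run:
```python
from h import *
print(ctrl.sense()['force'],ctrl.sense()['eef_pos'])
a=snap('scene','s6');b=snap('side','d6')
cv2.imwrite("pics/z6.png",np.hstack([cv2.resize(a["img"][150:350,200:500],(450,300),interpolation=2),cv2.resize(b["img"][160:320,220:420],(350,300),interpolation=2)])[:,:,::-1])
```

```text
[ 0.06165189 -0.10121904 -1.07245043] [553.24098728 -53.93588946 197.27207861]
```

View pics/z6.png

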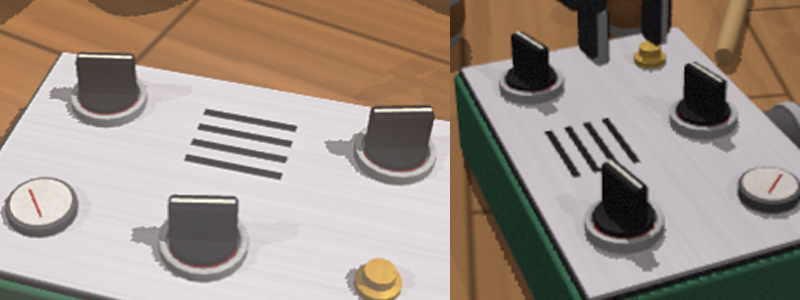

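All three studs now look alike: wings across, flanges low, only a thin red line left. The gripper is clear of everything.

```bash
python3 -c "
from rig import ctrl
print(ctrl.finish_job())"
```

```text
the job is handed in; nothing more can be done
None
```

The unlocked stud was pushed in, turned about 76° clockwise and let go; in the final pictures it sits low with its wing across like the other two, which I left alone, and the job is handed in.

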